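Put the dabba away in the empty bay

ROBOT

A 6-joint arm with a two-finger parallel gripper is mounted at the origin on the work surface. World frame = base frame: x ahead of the robot, y to its left, z up, the work surface at z = 0. Lengths are in m, angles in rad, forces in N, time in s.
With the tool pointing down it reaches from about 0.4 to 0.825 m from the base axis. Payload 7 kg.
Tool frame: the origin (TCP) lies on the centre line of the jaws, within the pads' length; the fingertips stand 22 mm ahead of it and the grasp point (between the pads) lies 3 mm ahead of it; z points along the fingers, y is the line along which they close (so a half turn about z gives the same grasp; the last joint's range is limited). The gripper opens to 88 mm and grips with 3 to 60 N. Pads are 19 mm wide; open, the fingers measure 130 mm over their backs; the gripper's body (78 mm by 193 mm) begins 47 mm behind the grasp point.
Start: joints at [1.618, 0.359, 0.012, 0, -1.224, -0.288], TCP at [0.161, 0.655, 0.216] pointing down, gripper open.
Joint ranges: [-3.07, 3.07], [-1.43, 2.12], [-1.02, 1.25], [-3.03, 1.67], [-3.05, -0], [-3.03, 3.03]. Speed limits (rad/s): [2.39, 2.39, 3.01, 3.14, 3.14, 3.14].

INTERFACE

Orientations are given as [roll, pitch, yaw] about the fixed x, y, z axes, in that order (R = Rz(yaw) Ry(pitch) Rx(roll)).
In Python, from station import monitor, viewer, order gives the robot as it stands. The module is installed in compiled form; this text tells all that it offers.
- The arm moves only by the tool servo_tool, never from a script. Its argument "targets" is a list of rows, each an object with "angular": the turn, a rotation vector about the tool's x, y, z in degrees, a list of three; "xyz": the shift along the tool's x, y, z in cm, a list of three; "claw": the finger opening in cm, from 0 to 8.76. A call has 1 to 20 rows; each row shifts and turns the commanded pose from where the row before left it, along the tool's axes as they then stand; what a row does not reach is not made up. A row lasts 1/10 s, in which the tool goes at most 50 mm and 8.59 degrees, less where a joint would pass 70% of its speed; a pose out of reach is approached as far as the arm can. A call is refused whole if a number of a shift passes 5 or a number of a turn 8.59, either way. A call with a gripper value outside its range is refused whole. The fingers move at their own pace and stop on an object; "force" is the grip in N (left out, the last holds). Time passes only in rows, so rows that do not move let the fingers close. It gives the time, the measured TCP pose, the force, the opening and the grip force at its end, in the units of the state.
- monitor.get_state(): the state, without advancing time (a new reading comes with each control period).
- viewer.grab_frame(name): name is "scene" or "top"; returns a dict with "color" (420x560x3 uint8, blue, green, red), "fovy" (degrees; the focal length in pixels is half the picture's height over the tangent of half this angle, whatever the lens; pixels are square), "cx", "cy" (the principal point, pixels), "k1" (the pictures are not rectified: a ray, as slopes to the right and down, at radius r is drawn at 1 + k1 r^2 times it, then the intrinsics apply), "R" (3x3) and "t" (3): a world point X has camera coordinates R X + t. Camera axes: x right, y down, z forward; pixel columns grow to the right and rows downward; lengths in m; the calibration is good to about 2 mm. A picture is of the moment at which its call begins. There is no depth.
- order.job_done(): hands the job in; it is judged then, once.
The state is a dict: "t": time; "q": joint angles; "qd": joint speeds; "joint_efforts": joint torques, N m; "eef_pos": TCP position; "ee_rot": TCP orientation; "force": force on the tool from outside, world axes, zero at the start; "moment": the same for the moment, N m; "width": finger opening in m; "gripper_force": force on a finger pad.
Only numpy, scipy, OpenCV 4.12 (cv2) and the standard library are available. Lean on these libraries where they do the work, as an engineer would, in place of code of your own. Each camera call takes 0.05 s, during which the arm holds its last target. There are 200 camera calls.

TASK

Put the open steel dabba away in whichever bay of the low cupboard is empty: first slide the glass door all the way over to the jar's side so that the empty bay is fully open, then stand the dabba upright in that bay, with its own steel lid set squarely on it. Finally slide the door all the way back until it fully covers the dabba's bay, let go, and leave the jar and everything else where they are.

Things in the scene. Friction and masses are not known exactly. Their poses are not given: they have to be found in the camera images.
- cupboard: Low wooden cupboard fixed on the counter, open on top: 150 mm (own x) by 358 mm (own y), 92 mm high, walls 8 mm. Origin: centre of its underside; y along its length, z up; turned up to 0.15 rad. An 8 mm middle wall parts it into two bays, each 134 mm (x) by 167 mm (y) inside. One bay holds the jar, the other only a thin mat.
- bay_plus (a point): Middle of the +y bay's floor (own y = +87.5 mm, 6 mm above the counter), axes as the cupboard's. In the bay without the jar a fixed cork mat, 110 by 130 mm and 3 mm thick, lies about the middle, so a thing set there stands 9 mm above the counter.
- bay_minus (a point): Middle of the -y bay's floor (own y = -87.5 mm, 6 mm above the counter); otherwise like the +y bay. Which bay holds the jar is drawn at random.
- door (a joint): Glass door that slides on top of the cupboard, 172 mm long (y), 134 mm wide, its top 100 and underside 94 mm above the counter. Value: offset (m) of its middle from the cupboard's along the cupboard's +y, from -0.087 (covers the -y bay, +y bay open) to +0.087 (covers the +y bay, -y bay open). Starts near 0, half over both. About 1.5 N of friction; stays where left.
- door_handle (a point): Centre of the door's wooden grip, an upright block on the middle of the door: 14 mm thick along the cupboard's y, 60 mm along its x, 36 mm high. The point is 18 mm above the top of the glass, at 118 mm above the counter; its axes are the cupboard's.
- dabba_center (a point): Centre (half-way up) of the dabba: open, straight-sided round stainless steel box, 60 mm outside diameter, 55 mm high, wall 3 mm, about 0.08 to 0.15 kg, empty; it stands upright on the tray, mouth up, z up. The tray floor is 4 mm above the counter.
- lid_center (a point): Centre (half-way up its 27 mm) of the dabba's lid: steel disc 68 mm across, 3 mm thick; round knob on top 16 mm across, 18 mm high; below it a plug 43 mm across, 6 mm deep, tapered to 34 mm, that drops into the dabba's 54 mm mouth. The point is 4.5 mm above the disc's top, z up. Starts lying knob up on the tray. Seated, it is 35 mm above the dabba's centre.
- jar_center (a point): Centre of the small glass jar with steel cap, 64 mm in diameter, 75 mm high, standing in one bay of the cupboard, below the door. It marks the bay that is taken; leave it there.
- tray: Grey hard silicone tray fixed on the counter, 320 mm (own x) by 280 mm (own y), floor 4 mm thick, rim 14 mm high; origin: centre of its underside. Dabba, lid, tub and bowl stand in four places on it, 136 mm apart in a square, in any order.
- tub: Closed clear plastic tub with white snap lid, 76 by 100 mm, 59 mm high, long side along the tray's y; origin: centre of its underside. Leave it.
- bowl: White ceramic bowl, 96 mm across the rim, 45 mm high; origin: centre of its underside. Leave it.
- spoon: Wooden spoon, 196 mm long, lying along the tray's edge nearest the robot. Leave it.
- tumbler: Steel tumbler, 66 mm across, 85 mm high, on the counter beyond; origin: centre of its underside. Leave it.
- jar2: Spare glass jar with steel cap, 70 mm across, 100 mm high, on the counter beyond; origin: centre of its underside. Leave it.
Things that resemble listed ones, but are neither listed nor needed, are in the scene too. What is shaped like the part that bears lid_center but turquoise is not meant.

How it is judged:
On the way, in this order (a step that is already met when the one before it is completed fails the run):
1. the door is slid fully to the jar's side, the empty bay open (((y of jar_center in the frame of cupboard above 0.02 m and value of joint door above 0.079 m) or (y of jar_center in the frame of cupboard below -0.02 m and value of joint door below -0.079 m))), for 0.1 s.
2. the dabba stands upright in the empty bay while the door is still at the jar's side (((y of jar_center in the frame of cupboard above 0.02 m and value of joint door above 0.079 m and (y of dabba_center in the frame of cupboard between -0.145 and -0.03 m and x of dabba_center in the frame of cupboard between -0.045 and 0.045 m and z of dabba_center in the frame of cupboard between 0.03 and 0.041 m and angle between dabba_center's own z axis and vertical below 0.08 rad)) or (y of jar_center in the frame of cupboard below -0.02 m and value of joint door below -0.079 m and (y of dabba_center in the frame of cupboard between 0.03 and 0.145 m and x of dabba_center in the frame of cupboard between -0.045 and 0.045 m and z of dabba_center in the frame of cupboard between 0.03 and 0.041 m and angle between dabba_center's own z axis and vertical below 0.08 rad)))), for 0.2 s.
At the end, for the whole second after the job is handed in: The dabba stands upright (within 0.08 rad) on the floor of the bay without the jar, its lid seated in its mouth (centred within 7.5 mm, down within 2.5 mm, level within 0.07 rad), the door within 8 mm of its stop over the dabba's bay, the jar still in its own bay, and everything at rest (((y of jar_center in the frame of cupboard above 0.02 m and (y of dabba_center in the frame of cupboard between -0.145 and -0.03 m and x of dabba_center in the frame of cupboard between -0.045 and 0.045 m and z of dabba_center in the frame of cupboard between 0.03 and 0.041 m and angle between dabba_center's own z axis and vertical below 0.08 rad) and value of joint door below -0.079 m) or (y of jar_center in the frame of cupboard below -0.02 m and (y of dabba_center in the frame of cupboard between 0.03 and 0.145 m and x of dabba_center in the frame of cupboard between -0.045 and 0.045 m and z of dabba_center in the frame of cupboard between 0.03 and 0.041 m and angle between dabba_center's own z axis and vertical below 0.08 rad) and value of joint door above 0.079 m)) and horizontal distance between lid_center and dabba_center below 0.0075 m and z of lid_center in the frame of dabba_center between 0.032 and 0.0375 m and angle between the z axis of lid_center and the z axis of dabba_center, either way round below 0.07 rad and velocity of joint door between -0.01 and 0.01 m/s and linear speed of each of dabba, lid below 0.02 m/s); the robot touches nothing.
It fails at once if the jar in the cupboard is shifted by more than 30 mm or tipped (distance of jar_center from where it was at the start of the episode above 0.03 m or angle between jar_center's own z axis and vertical above 0.5 rad).
It fails at once if the dabba is tipped over (angle between dabba_center's own z axis and vertical above 0.8 rad).
It fails at once if the tub, bowl, spoon, tumbler or spare jar is shifted by more than 40 mm (distance of any of tub, bowl, spoon, tumbler, jar2 from where it was at the start of the episode above 0.04 m).
It also fails if it takes over 72 s, if anything falls off the work surface, if the arm or the gripper's body presses on something with over 40 N, if the wrist force passes 120 N, or if a joint passes its speed limit or range.

## Working session

There is one attempt and no reset: what is moved stays moved. The work goes in short steps, Python scripts to look and compute and a tool call to move; the robot and the scene stay as the last step left them, time stands still between calls to the robot, and variables do not carry over. Pictures are saved under pics/ and viewed, at most 13 in all, crops included, and the job is handed in when it is done.

Besides the shell and the picture viewer there is one more tool, called after "Request:" as a command line: name --argument value ..., lists and objects as JSON in quotes. servo_tool: Moves the arm, as the interface text tells. Its arguments: {"type":"object","properties":{"targets":{"type":"array"},"force":{"type":"number"}},"required":["targets"]}

```bash
mkdir -p pics
cat > h.py <<'E'
import numpy as np, cv2
from station import monitor, viewer, order
def grab(n):
    f=viewer.grab_frame(n); f['R']=np.array(f['R']); f['t']=np.array(f['t']); return f
def K(f):
    F=f['color'].shape[0]/2/np.tan(np.radians(f['fovy'])/2)
    return np.array([[F,0,f['cx']],[0,F,f['cy']],[0,0,1]]), np.array([f['k1'],0,0,0,0.])
def px2plane(f,uv,z):
    k,d=K(f); uv=np.array(uv,float).reshape(-1,1,2)
    s=cv2.undistortPoints(uv,k,d).reshape(-1,2)
    r=np.c_[s,np.ones(len(s))]@f['R']; c=-f['R'].T@f['t']
    return c+r*((z-c[2])/r[:,2])[:,None]
def w2px(f,X):
    k,d=K(f); return cv2.projectPoints(np.array(X,float).reshape(-1,1,3),cv2.Rodrigues(f['R'])[0],f['t'],k,d)[0].reshape(-1,2)
E
python3 - <<'E'
from h import *
for n in('scene','top'):
    f=grab(n); cv2.imwrite(f'pics/{n}0.png',f['color']); np.save(f'{n}0.npy',f,allow_pickle=True)
    print(n,f['fovy'],f['k1'],-f['R'].T@f['t'],f['R'])
print(monitor.get_state())
E
```

```text
scene 47.116123418432714 -0.04963877058679799 [1.05518342 0.65016309 0.68506509] [[-0.80071527  0.5989752  -0.00915211]
 [ 0.34939761  0.45455877 -0.81932755]
 [-0.48659671 -0.65924581 -0.57325266]]
top 51.30769225993552 0.013984282426576207 [ 0.42587259 -0.04445761  1.10330015] [[ 0.01090832 -0.99972362 -0.02082551]
 [-0.99057442 -0.00795994 -0.13674414]
 [ 0.13654057  0.02212086 -0.99038747]]
{'t': 0.1, 'q': array([ 1.61809574e+00,  3.59324665e-01,  1.11188588e-02, -2.46352531e-04,
       -1.22409615e+00, -2.88134829e-01]), 'qd': array([-9.12955139e-04, -1.33596452e-03,  3.05979578e-03,  1.61598826e-03,
       -4.60625776e-05, -7.40510904e-04]), 'joint_efforts': array([-2.86457587e-03, -5.84165239e+01,  2.93751079e+01,  7.01550007e+00,
        1.01460921e-02, -5.45529701e-05]), 'eef_pos': array([0.16091721, 0.65506496, 0.21480775]), 'ee_rot': array([ 3.14008328e+00, -2.05826489e-04, -2.40919145e-01]), 'force': array([-0.55629329,  0.12479381, -0.02892395]), 'moment': array([-0.00902138,  0.05190419, -0.02113575]), 'gripper_force': 0.0, 'width': 0.08743164861048128}
```

View pics/scene0.png

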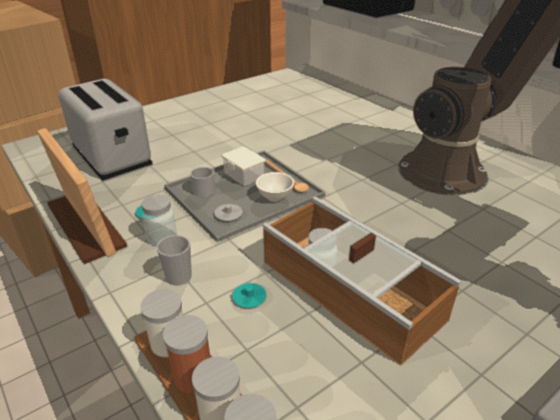

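View pics/top0.png

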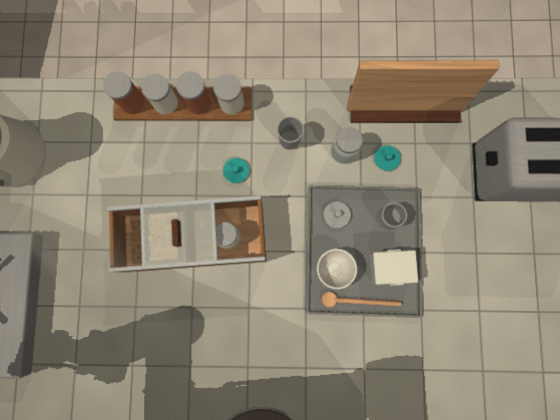

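The top view shows the cupboard at (110–265, 198–270), with the jar at (227,235) in the right-hand (-y) bay and the mat in the left (+y) bay. The dark handle is at (177,233). On the tray are the lid (337,214), dabba (395,215), bowl (337,268) and tub (396,267). The turquoise lids are decoys.

Run:
```python
from h import *
f=np.load('top0.npy',allow_pickle=True).item(); c=f['color']
a=cv2.resize(c[185:285,100:275],None,fx=4.5,fy=4.5,interpolation=cv2.INTER_CUBIC)[:,:790]
b=cv2.resize(c[180:325,300:430],None,fx=4.1,fy=4.1,interpolation=cv2.INTER_CUBIC)
cv2.imwrite('pics/a.png',a); cv2.imwrite('pics/b.png',b)
g=np.load('scene0.npy',allow_pickle=True).item()['color']
cv2.imwrite('pics/c.png',cv2.resize(g[145:360,160:470],None,fx=2.58,fy=2.58,interpolation=cv2.INTER_CUBIC))
```

```text
(no output)
```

View pics/a.png

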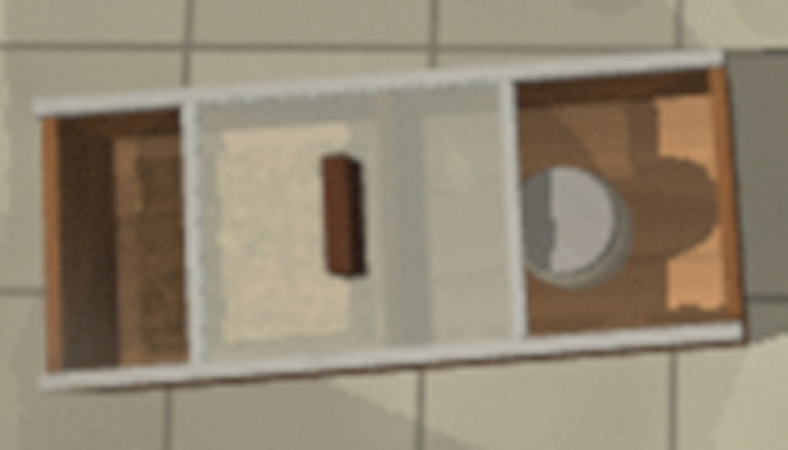

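View pics/b.png

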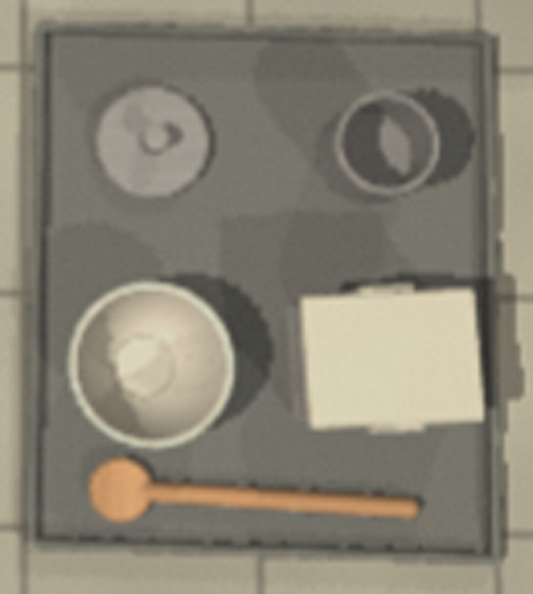

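View pics/c.png

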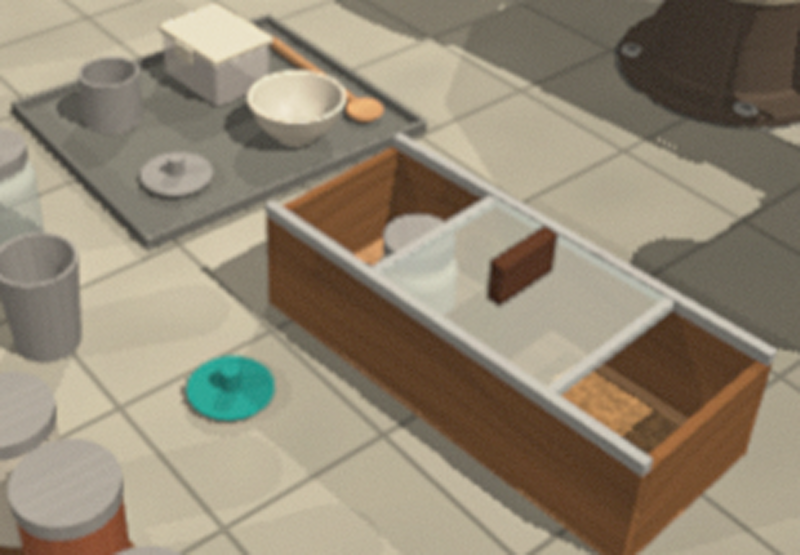

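Crops: handle top is centred at a(341,214) and the rail ends at a(35,100), (722,50), (742,342), (40,390). The lid disc is at b(155,141) with its knob at b(158,136), and the dabba rim at b(387,143).

Run:
```python
from h import *
f=np.load('top0.npy',allow_pickle=True).item(); g=np.load('scene0.npy',allow_pickle=True).item()
A=lambda p:(np.array(p)+.5)/4.5-.5+[100,185]
B=lambda p:(np.array(p)+.5)/4.1-.5+[300,180]
C=lambda p:(np.array(p)+.5)/2.58-.5+[160,145]
def show(n,f,p,z): print(n,px2plane(f,p,z).round(4).tolist())
show('rail ends top',f,A([(35,100),(722,50),(742,342),(40,390)]),.1)
r=px2plane(f,A([(35,100),(722,50),(742,342),(40,390)]),.1); print('ctr',r.mean(0), [np.arctan2(-(a-b)[0],(a-b)[1]) for a,b in((r[0],r[1]),(r[3],r[2]))])
show('handle top',f,A([(341,214),(326,155),(345,273)]),.136)
show('handle top scene',g,C([(516,260),(550,233),(487,266),(500,270)]),.136)
show('jar',f,A((571,215)),.081)
show('dabba',f,B((387,143)),.059); show('dabba sc',g,C((110,76)),.059)
show('lid',f,B((155,141)),.013); show('knob',f,B((158,136)),.031); show('lid sc',g,C((177,174)),.013); show('knob sc',g,C((175,161)),.031)
show('rails sc',g,C([(272,206),(400,138),(772,355),(647,467)]),.1)
s=monitor.get_state(); print(s['eef_pos'],s['ee_rot'])
```

```text
rail ends top [[0.5875, 0.3635, 0.1], [0.6165, 0.0066, 0.1], [0.4657, -0.0058, 0.1], [0.438, 0.3515, 0.1]]
ctr [0.52691457 0.17897206 0.1       ] [np.float64(0.08108249819293385), np.float64(0.07751494209166432)]
handle top [[0.5256, 0.1927, 0.136], [0.5551, 0.2014, 0.136], [0.4963, 0.1895, 0.136]]
handle top scene [[0.5404, 0.2032, 0.136], [0.4997, 0.1963, 0.136], [0.5609, 0.1956, 0.136], [0.5568, 0.2042, 0.136]]
jar [[0.5318, 0.0854, 0.081]]
dabba [[0.5807, -0.3134, 0.059]]
dabba sc [[0.5821, -0.3039, 0.059]]
lid [[0.5876, -0.1842, 0.013]]
knob [[0.588, -0.1837, 0.031]]
lid sc [[0.5863, -0.1794, 0.013]]
knob sc [[0.5892, -0.1759, 0.031]]
rails sc [[0.6109, 0.0102, 0.1], [0.4692, -0.0016, 0.1], [0.4412, 0.3515, 0.1], [0.5843, 0.3647, 0.1]]
[0.16091721 0.65506496 0.21480775] [ 3.14008328e+00 -2.05826489e-04 -2.40919145e-01]
```

Request:
servo_tool --targets '[{"angular": [0, 0, -6.1], "xyz": [0, 0, 0], "claw": 8.7}, {"angular": [0, 0, -6.1], "xyz": [0, 0, 0], "claw": 8.7}, {"angular": [0, 0, -6.1], "xyz": [0, 0, 0], "claw": 8.7}, {"angular": [0, 0, 0], "xyz": [1.17, 1.74, 0], "claw": 8.7}, {"angular": [0, 0, 0], "xyz": [2.34, 3.49, 0], "claw": 8.7}, {"angular": [0, 0, 0], "xyz": [2.34, 3.49, 0], "claw": 8.7}, {"angular": [0, 0, 0], "xyz": [2.34, 3.49, 0], "claw": 8.7}, {"angular": [0, 0, 0], "xyz": [2.34, 3.49, 0], "claw": 8.7}, {"angular": [0, 0, 0], "xyz": [2.34, 3.49, 0], "claw": 8.7}, {"angular": [0, 0, 0], "xyz": [2.34, 3.49, 0], "claw": 8.7}, {"angular": [0, 0, 0], "xyz": [2.34, 3.49, 0], "claw": 8.7}, {"angular": [0, 0, 0], "xyz": [2.34, 3.49, 0], "claw": 8.7}, {"angular": [0, 0, 0], "xyz": [2.34, 3.49, 0], "claw": 8.7}, {"angular": [0, 0, 0], "xyz": [2.34, 3.49, 0], "claw": 8.7}, {"angular": [0, 0, 0], "xyz": [2.34, 3.49, 0], "claw": 8.7}, {"angular": [0, 0, 0], "xyz": [2.34, 3.49, 0], "claw": 8.7}, {"angular": [0, 0, 0], "xyz": [2.34, 3.49, 0], "claw": 8.7}, {"angular": [0, 0, 0], "xyz": [1.17, 1.74, 0], "claw": 8.7}, {"angular": [0, 0, 0], "xyz": [0, 0, 0], "claw": 8.7}]'

```text
t: 2.0
eef_pos: [0.5269, 0.1919, 0.215]
ee_rot: [3.141, 0.001, 0.075]
force: [-0.8, 0.4, 0.1]
width: 0.087
gripper_force: 0.0
```

Request:
servo_tool --targets '[{"angular": [0, 0, -0.2], "xyz": [0, 0, 1.5], "claw": 8.7}, {"angular": [0, 0, 0], "xyz": [0, 0, 3], "claw": 8.7}, {"angular": [0, 0, 0], "xyz": [0, 0, 2.7], "claw": 8.7}, {"angular": [0, 0, 0], "xyz": [0, 0, 1.5], "claw": 8.7}, {"angular": [0, 0, 0], "xyz": [0, 0, 0], "claw": 1}, {"angular": [0, 0, 0], "xyz": [0, 0, 0], "claw": 1}, {"angular": [0, 0, 0], "xyz": [0, 0, 0], "claw": 1}, {"angular": [0, 0, 0], "xyz": [0, 0, 0], "claw": 1}, {"angular": [0, 0, 0], "xyz": [0, 0, 0], "claw": 1}, {"angular": [0, 0, 0], "xyz": [0, 0, 0], "claw": 1}, {"angular": [0, 0, 0], "xyz": [0, 0, 0], "claw": 1}, {"angular": [0, 0, 0], "xyz": [0, 0, 0], "claw": 1}]' --force 8

```text
t: 3.2
eef_pos: [0.526, 0.1942, 0.1288]
ee_rot: [-3.141, -0.0, 0.082]
force: [0.2, 0.4, 0.4]
width: 0.0287
gripper_force: 0.0
```

Request:
servo_tool --targets '[{"angular": [0, 0, 0], "xyz": [0, 0, 0], "claw": 1}, {"angular": [0, 0, 0], "xyz": [0, 0, 0], "claw": 1}, {"angular": [0, 0, 0], "xyz": [0, 0, 0], "claw": 1}, {"angular": [0, 0, 0], "xyz": [0, 0, 0], "claw": 1}, {"angular": [0, 0, 0], "xyz": [0, 0, 0], "claw": 1}, {"angular": [0, 0, 0], "xyz": [0, 0.5, 0], "claw": 1}, {"angular": [0, 0, 0], "xyz": [0, 1.0, 0], "claw": 1}, {"angular": [0, 0, 0], "xyz": [0, 1.5, 0], "claw": 1}, {"angular": [0, 0, 0], "xyz": [0, 1.5, 0], "claw": 1}, {"angular": [0, 0, 0], "xyz": [0, 1.5, 0], "claw": 1}, {"angular": [0, 0, 0], "xyz": [0, 1.5, 0], "claw": 1}, {"angular": [0, 0, 0], "xyz": [0, 1.0, 0], "claw": 1}, {"angular": [0, 0, 0], "xyz": [0, 0.5, 0], "claw": 1}, {"angular": [0, 0, 0], "xyz": [0, 0.4, 0], "claw": 1}, {"angular": [0, 0, 0], "xyz": [0, 0.2, 0], "claw": 1}, {"angular": [0, 0, 0], "xyz": [0, 0, 0], "claw": 1}, {"angular": [0, 0, 0], "xyz": [0, 0, 0], "claw": 1}]' --force 8

```text
t: 4.9
eef_pos: [0.5338, 0.0989, 0.1286]
ee_rot: [-3.142, -0.0, 0.082]
force: [0.0, 0.0, -0.6]
width: 0.0101
gripper_force: 0.0
```

Run:
```python
from h import *
g=grab('scene'); cv2.imwrite('pics/d.png',cv2.resize(g['color'][100:360,180:470],None,fx=2.2,fy=2.2))
t=grab('top'); cv2.imwrite('pics/e.png',t['color']); np.save('t1.npy',t,allow_pickle=True); np.save('g1.npy',g,allow_pickle=True)
print(w2px(g,monitor.get_state()['eef_pos']))
```

```text
[[323.63432181 220.01425198]]
```

View pics/d.png

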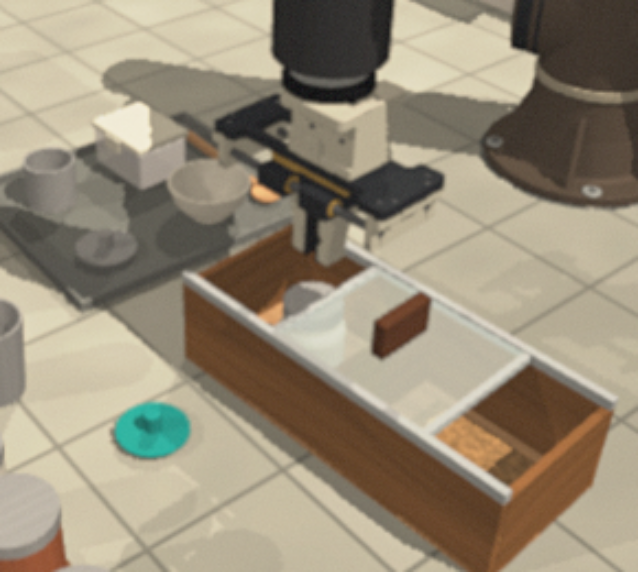

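Scene view: the fingers are at crop (318,240), well behind the handle at (402,325). The door hasn't moved, so the measured pose and the camera disagree. I'll check this in the top view.

Run:
```python
from h import *
t=np.load('t1.npy',allow_pickle=True).item(); t0=np.load('top0.npy',allow_pickle=True).item(); g0=np.load('scene0.npy',allow_pickle=True).item();g=np.load('g1.npy',allow_pickle=True).item()
cv2.imwrite('pics/e2.png',cv2.resize(t['color'][170:420,90:340],None,fx=2.3,fy=2.3))
s=monitor.get_state(); print(s['q'],s['eef_pos'], w2px(t,s['eef_pos']))
for a,b in((t,t0),(g,g0)): print(np.abs(a['R']-b['R']).max(),np.abs(a['t']-b['t']).max(),a['fovy'],b['fovy'],a['cx'],a['cy'],a['k1'])
for X in([0,0,0],[0,0,.2],[.1,.655,.2]): print(w2px(t,X),w2px(g,X))
```

```text
[ 5.44287073e-01  2.17873950e-01 -4.00141830e-01  2.39185701e-05
 -9.52846172e-01  1.10910915e+00] [0.53379498 0.09888513 0.12862174] [[217.89463081 229.23357804]]
0.0 0.0 51.30769225993552 51.30769225993552 272.0851069569742 218.0085573956049 0.013984282426576207
0.0 0.0 47.116123418432714 47.116123418432714 276.1320779996248 208.11008368226084 -0.04963877058679799
[[261.01131117 460.7265072 ]] [[441.70360346 171.20367926]]
[[256.18186039 504.26710895]] [[455.96438633 103.79118285]]
[[-77.70608043 443.40382021]] [[751.52917462 248.67453175]]
```

View pics/e2.png

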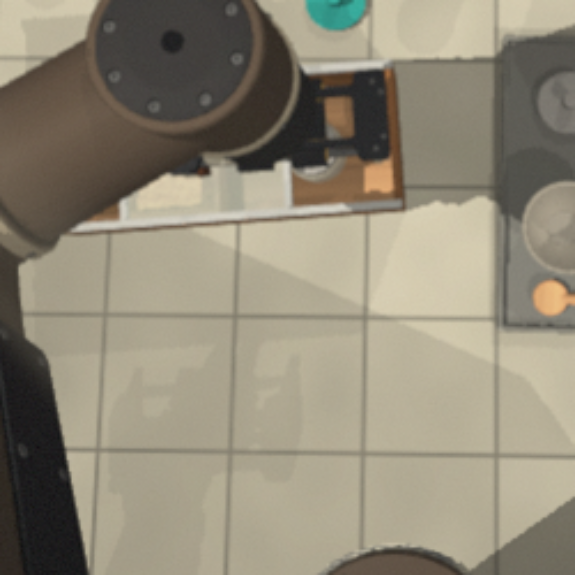

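The top view places the gripper at the stated x and y, but in the scene view the fingertips look higher than stated. I'll triangulate the corners of the gripper body.

```bash
cat >> h.py <<'E'
def tri(f,p,g,q):
    def ray(f,p):
        k,d=K(f); s=cv2.undistortPoints(np.array(p,float).reshape(1,1,2),k,d).ravel(); return np.r_[s,1],np.c_[f['R'],f['t']]
    (a,P),(b,Q)=ray(f,p),ray(g,q); X=cv2.triangulatePoints(P,Q,a[:2],b[:2]).ravel(); return X[:3]/X[3]
E
python3 - <<'E'
from h import *
t=np.load('t1.npy',allow_pickle=True).item();g=np.load('g1.npy',allow_pickle=True).item()
E=lambda p:np.array(p)/2.3+[90,170]; D=lambda p:np.array(p)/2.2+[180,100]
for p,q in(((385,70),(219,124)),((388,158),(276,97))): 
    X=tri(t,E(p),g,D(q)); print(X,w2px(t,X)-E(p),w2px(g,X)-D(q))
# calibration check: jar cap / rail end corners
print(px2plane(g,D((320,255)),.106),px2plane(g,D((320,255)),.136), px2plane(g,D([(440,180),(380,208)]),.2))
E
```

```text
[0.57630177 0.00711451 0.24400837] [[-1.35042437  1.58118277]] [[-2.18892059 -0.23786247]]
[0.50271469 0.00095172 0.24358457] [[-0.11679292  0.12965541]] [[-0.17405389 -0.01149659]]
[[0.50025436 0.0680971  0.106     ]] [[0.52900393 0.09825257 0.136     ]] [[0.43437222 0.14293568 0.2       ]
 [0.50649514 0.14304378 0.2       ]]
```

Request:
servo_tool --targets '[{"angular": [0, 0, 0], "xyz": [0, 0, -1], "claw": 5}, {"angular": [0, 0, 0], "xyz": [0, -1.6, 0], "claw": 5}, {"angular": [0, 0, 0], "xyz": [0, -3, 0], "claw": 5}, {"angular": [0, 0, 0], "xyz": [0, -3.4, 0], "claw": 5}, {"angular": [0, 0, 0], "xyz": [0, -1.6, 0], "claw": 5}, {"angular": [0, 0, 0], "xyz": [0, 0, 1], "claw": 5}, {"angular": [0, 0, 0], "xyz": [0, 0, 0.6], "claw": 5}, {"angular": [0, 0, 0], "xyz": [0, 0, 0.6], "claw": 5}, {"angular": [0, 0, 0], "xyz": [0, 0, 0.4], "claw": 5}, {"angular": [0, 0, 0], "xyz": [0, 0, 0], "claw": 1}, {"angular": [0, 0, 0], "xyz": [0, 0, 0], "claw": 1}, {"angular": [0, 0, 0], "xyz": [0, 0, 0], "claw": 1}, {"angular": [0, 0, 0], "xyz": [0, 0, 0], "claw": 1}, {"angular": [0, 0, 0], "xyz": [0, 0, 0], "claw": 1}, {"angular": [0, 0, 0], "xyz": [0, 0, 0], "claw": 1}, {"angular": [0, 0, 0], "xyz": [0, 0, 0], "claw": 1}, {"angular": [0, 0, 0], "xyz": [0, 0, 0], "claw": 1}, {"angular": [0, 0, 0], "xyz": [0, 0, 0], "claw": 1}]' --force 8

```text
t: 6.8
eef_pos: [0.5261, 0.1944, 0.1129]
ee_rot: [-3.141, -0.0, 0.082]
force: [-1.2, 1.3, 2.6]
width: 0.0136
gripper_force: 8.0
```

Request:
servo_tool --targets '[{"angular": [0, 0, 0], "xyz": [0, 0.5, 0], "claw": 1}, {"angular": [0, 0, 0], "xyz": [0, 1.0, 0], "claw": 1}, {"angular": [0, 0, 0], "xyz": [0, 1.5, 0], "claw": 1}, {"angular": [0, 0, 0], "xyz": [0, 1.5, 0], "claw": 1}, {"angular": [0, 0, 0], "xyz": [0, 1.5, 0], "claw": 1}, {"angular": [0, 0, 0], "xyz": [0, 1.5, 0], "claw": 1}, {"angular": [0, 0, 0], "xyz": [0, 1.0, 0], "claw": 1}, {"angular": [0, 0, 0], "xyz": [0, 0.7, 0], "claw": 1}, {"angular": [0, 0, 0], "xyz": [0, 0.4, 0], "claw": 1}, {"angular": [0, 0, 0], "xyz": [0, 0.2, 0], "claw": 1}, {"angular": [0, 0, 0], "xyz": [0, 0.2, 0], "claw": 1}, {"angular": [0, 0, 0], "xyz": [0, 0, 0], "claw": 1}, {"angular": [0, 0, 0], "xyz": [0, 0, 0], "claw": 1}]' --force 15

```text
t: 8.1
eef_pos: [0.5344, 0.0939, 0.1129]
ee_rot: [3.141, -0.0, 0.082]
force: [0.7, -0.2, 5.4]
width: 0.0138
gripper_force: 15.0
```

Request:
servo_tool --targets '[{"angular": [0, 0, 0], "xyz": [0, 0, 0], "claw": 6}, {"angular": [0, 0, 0], "xyz": [0, 0, 0], "claw": 6}, {"angular": [0, 0, 0], "xyz": [0, 0, 0], "claw": 6}, {"angular": [0, 0, 0], "xyz": [0, 0, 0], "claw": 6}, {"angular": [0, 0, 0], "xyz": [0, 0, 0], "claw": 6}]'

```text
t: 8.6
eef_pos: [0.534, 0.0945, 0.1124]
ee_rot: [3.141, 0.001, 0.082]
force: [0.2, -1.2, 0.2]
width: 0.048
gripper_force: 0.0
```

Run:
```python
from h import *
g=grab('scene'); t=grab('top'); np.save('t2.npy',t,allow_pickle=True); np.save('g2.npy',g,allow_pickle=True)
a=cv2.resize(g['color'][120:290,250:420],None,fx=3.4,fy=3.4,interpolation=cv2.INTER_CUBIC); cv2.imwrite('pics/f.png',a)
s=monitor.get_state(); print(s['force'],s['width'],s['eef_pos'])
```

```text
[-0.09854273  0.1283984  -0.05770731] 0.05597632641361956 [0.53404163 0.09454134 0.11255765]
```

View pics/f.png

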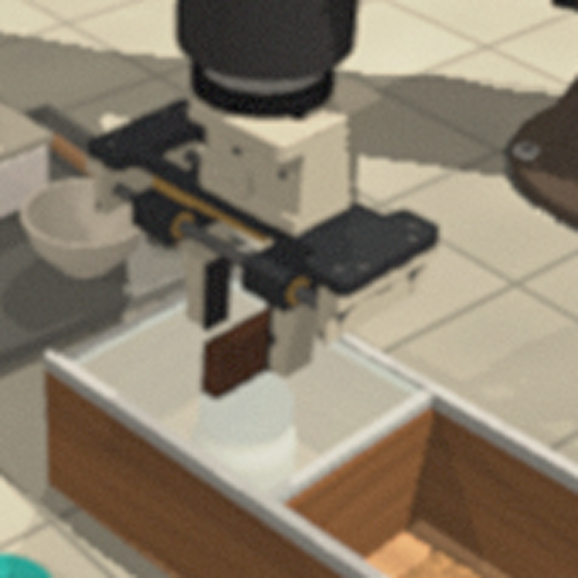

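The door is at the jar's side. The handle's near end is at crop (205,345–395), and the finger tips are at (215,325) for the left one and (290,375) for the right one.

Run:
```python
from h import *
g=np.load('g2.npy',allow_pickle=True).item()
F=lambda X:((w2px(g,X)-[250,120]+.5)*3.4-.5).round(0).tolist()
th=.080; ex=np.array([np.cos(th),np.sin(th),0]); ey=np.array([-np.sin(th),np.cos(th),0]); c0=np.array([.5265,.180,0])
for v in(-.087,-.082):
  h=c0+ey*v
  print(v,'near end top+-,bottom', F([h+ex*.03+ey*.007+[0,0,.136],h+ex*.03-ey*.007+[0,0,.136],h+ex*.03+ey*.007+[0,0,.1],h+ey*.007+[0,0,.136]]))
  print('glass front edge', F([h+ey*.086+ex*.067+[0,0,.1],h+ey*.086-ex*.067+[0,0,.1]]))
T=np.array([.534,.0945,0])
for z in(.09,.1,.11,.12):
  print(z,'tips L, R(inner +-9.5)', F([T-ey*.028+ex*.0095+[0,0,z],T-ey*.028-ex*.0095+[0,0,z],T+ey*.028+ex*.0095+[0,0,z],T+ey*.028-ex*.0095+[0,0,z]]))
```

```text
-0.087 near end top+-,bottom [[218.0, 353.0], [200.0, 342.0], [215.0, 403.0], [255.0, 331.0]]
glass front edge [[271.0, 501.0], [432.0, 396.0]]
-0.082 near end top+-,bottom [[224.0, 357.0], [206.0, 345.0], [222.0, 407.0], [261.0, 335.0]]
glass front edge [[278.0, 506.0], [439.0, 400.0]]
0.09 tips L, R(inner +-9.5) [[198.0, 376.0], [221.0, 363.0], [267.0, 420.0], [289.0, 406.0]]
0.1 tips L, R(inner +-9.5) [[199.0, 362.0], [221.0, 350.0], [268.0, 406.0], [290.0, 393.0]]
0.11 tips L, R(inner +-9.5) [[199.0, 349.0], [222.0, 336.0], [269.0, 393.0], [291.0, 379.0]]
0.12 tips L, R(inner +-9.5) [[200.0, 335.0], [223.0, 322.0], [269.0, 379.0], [293.0, 365.0]]
```

Request:
servo_tool --targets '[{"angular": [0, 0, 0], "xyz": [0, 0, -2], "claw": 8.7}, {"angular": [0, 0, 0], "xyz": [0, 0, -3], "claw": 8.7}, {"angular": [0, 0, 0], "xyz": [0.1, 2, -1], "claw": 8.7}, {"angular": [0, 0, 0], "xyz": [0.14, 4.2, 0], "claw": 8.7}, {"angular": [0, 0, 0], "xyz": [0.14, 4.2, 0], "claw": 8.7}, {"angular": [0, 0, 0], "xyz": [0.14, 4.2, 0], "claw": 8.7}, {"angular": [0, 0, 0], "xyz": [0.14, 4.2, 0], "claw": 8.7}, {"angular": [0, 0, 0], "xyz": [0.14, 4.2, 0], "claw": 8.7}, {"angular": [0, 0, 0], "xyz": [0.14, 4.2, 0], "claw": 8.7}, {"angular": [0, 0, 0], "xyz": [0.14, 4.2, 0], "claw": 8.7}, {"angular": [0, 0, 0], "xyz": [0.14, 4.2, 0], "claw": 8.7}, {"angular": [0, 0, 0], "xyz": [0.14, 3.4, 0], "claw": 8.7}, {"angular": [0, 0, 0], "xyz": [0.02, 1.6, 0], "claw": 8.7}, {"angular": [0, 0, 0], "xyz": [0, 0, 2], "claw": 8.7}, {"angular": [0, 0, 0], "xyz": [0, 0, 3], "claw": 8.7}, {"angular": [0, 0, 0], "xyz": [0, 0, 2], "claw": 8.7}, {"angular": [0, 0, 0], "xyz": [0, 0, 0], "claw": 8.7}]'

```text
t: 10.4
eef_pos: [0.5791, -0.3078, 0.0994]
ee_rot: [-3.139, 0.005, 0.082]
force: [-0.2, 0.5, -0.4]
width: 0.0873
gripper_force: 0.0
```

Run:
```python
from h import *
g=grab('scene'); t=grab('top'); np.save('t3.npy',t,allow_pickle=True); np.save('g3.npy',g,allow_pickle=True)
a=cv2.resize(g['color'][90:250,130:300],None,fx=3,fy=3,interpolation=cv2.INTER_CUBIC)
cv2.imwrite('pics/g.png',a)
s=monitor.get_state(); print(s['force'],s['width'],s['eef_pos'],s['ee_rot'])
T=np.array(s['eef_pos']);th=s['ee_rot'][2];ey=np.array([-np.sin(th),np.cos(th),0]);ex=np.array([np.cos(th),np.sin(th),0])
for d in(.0095,-.022):
  for y in(-.0437,.0437):
    X=T+ey*y+[0,0,d]
    print(d,y,((w2px(g,[X+ex*.0095,X-ex*.0095])-[130,90]+.5)*3-.5).round().tolist())
```

```text
[ 0.17321307 -0.0187648   0.54017605] 0.08695202105319769 [ 0.58139439 -0.30873363  0.10303344] [3.14136633e+00 4.56224843e-04 8.27858909e-02]
0.0095 -0.0437 [[171.0, 180.0], [190.0, 173.0]]
0.0095 0.0437 [[230.0, 218.0], [250.0, 210.0]]
-0.022 -0.0437 [[175.0, 213.0], [194.0, 206.0]]
-0.022 0.0437 [[234.0, 252.0], [253.0, 244.0]]
```

View pics/g.png

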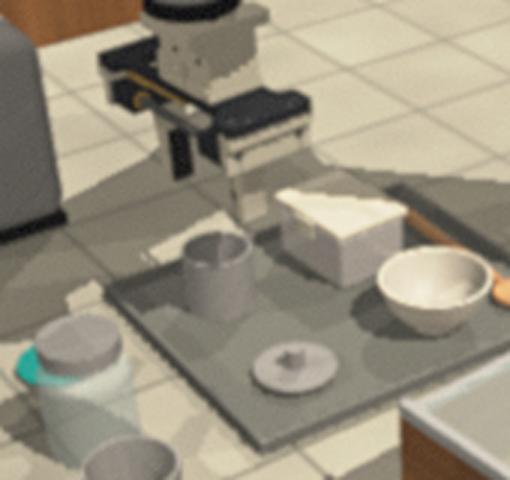

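The tips match an actual tip height of reported z + 9.5 mm, and the jaws straddle the dabba (rim at crop (217,250)). I'll descend and grip.

Request:
servo_tool --targets '[{"angular": [0, 0, 0], "xyz": [0, 0, 1.3], "claw": 8.7}, {"angular": [0, 0, 0], "xyz": [0, 0, 2], "claw": 8.7}, {"angular": [0, 0, 0], "xyz": [0, 0, 2], "claw": 8.7}, {"angular": [0, 0, 0], "xyz": [0, 0, 1.4], "claw": 8.7}, {"angular": [0, 0, 0], "xyz": [0, 0, 0.6], "claw": 8.7}, {"angular": [0, 0, 0], "xyz": [0, 0, 0], "claw": 5}, {"angular": [0, 0, 0], "xyz": [0, 0, 0], "claw": 5}, {"angular": [0, 0, 0], "xyz": [0, 0, 0], "claw": 5}, {"angular": [0, 0, 0], "xyz": [0, 0, 0], "claw": 5}, {"angular": [0, 0, 0], "xyz": [0, 0, 0], "claw": 5}, {"angular": [0, 0, 0], "xyz": [0, 0, 0], "claw": 5}, {"angular": [0, 0, 0], "xyz": [0, 0, 0], "claw": 5}, {"angular": [0, 0, 0], "xyz": [0, 0, 0], "claw": 5}]' --force 12

```text
t: 11.8
eef_pos: [0.5818, -0.3092, 0.0306]
ee_rot: [3.141, -0.001, 0.082]
force: [-0.1, 0.3, 5.9]
width: 0.0604
gripper_force: 12.0
```

Request:
servo_tool --targets '[{"angular": [0, 0, 0], "xyz": [0, 0, -0.5], "claw": 5}, {"angular": [0, 0, 0], "xyz": [0, 0, -1.5], "claw": 5}, {"angular": [0, 0, 0], "xyz": [0, 0, -3], "claw": 5}, {"angular": [0, 0, 0], "xyz": [0, 0, -4], "claw": 5}, {"angular": [0, 0, 0], "xyz": [0, 0, -4], "claw": 5}, {"angular": [0, 0, 0], "xyz": [0, 0, -2.5], "claw": 5}, {"angular": [0, 0, 0], "xyz": [0, 0, -1], "claw": 5}, {"angular": [0, 0, 0], "xyz": [0, 0, 0], "claw": 5}]' --force 15

```text
t: 12.6
eef_pos: [0.5817, -0.309, 0.1967]
ee_rot: [3.141, -0.003, 0.082]
force: [-0.1, -0.8, -1.7]
width: 0.0605
gripper_force: 15.0
```

Request:
servo_tool --targets '[{"angular": [0, 0, 0], "xyz": [0, -1, 0], "claw": 5}, {"angular": [0, 0, 0], "xyz": [-0.1, -2.5, 0], "claw": 5}, {"angular": [0, 0, 0], "xyz": [-0.1, -3.7, 0], "claw": 5}, {"angular": [0, 0, 0], "xyz": [-0.1, -3.7, 0], "claw": 5}, {"angular": [0, 0, 0], "xyz": [-0.1, -3.7, 0], "claw": 5}, {"angular": [0, 0, 0], "xyz": [-0.1, -3.7, 0], "claw": 5}, {"angular": [0, 0, 0], "xyz": [-0.1, -3.7, 0], "claw": 5}, {"angular": [0, 0, 0], "xyz": [-0.1, -3.7, 0], "claw": 5}, {"angular": [0, 0, 0], "xyz": [-0.1, -3.7, 0], "claw": 5}, {"angular": [0, 0, 0], "xyz": [-0.1, -3.7, 0], "claw": 5}, {"angular": [0, 0, 0], "xyz": [-0.1, -3.7, 0], "claw": 5}, {"angular": [0, 0, 0], "xyz": [-0.1, -3.7, 0], "claw": 5}, {"angular": [0, 0, 0], "xyz": [-0.1, -3.7, 0], "claw": 5}, {"angular": [0, 0, 0], "xyz": [-0.1, -3.7, 0], "claw": 5}, {"angular": [0, 0, 0], "xyz": [-0.1, -3.7, 0], "claw": 5}, {"angular": [0, 0, 0], "xyz": [-0.1, -3.7, 0], "claw": 5}, {"angular": [0, 0, 0], "xyz": [0, -2, 0], "claw": 5}, {"angular": [0, 0, 0], "xyz": [0, -0.6, 0], "claw": 5}, {"angular": [0, 0, 0], "xyz": [0, 0, 0], "claw": 5}, {"angular": [0, 0, 0], "xyz": [0, 0, 0], "claw": 5}]'

```text
t: 14.6
eef_pos: [0.5183, 0.2659, 0.194]
ee_rot: [3.141, 0.001, 0.082]
force: [0.6, -0.1, -1.3]
width: 0.0601
gripper_force: 15.0
```

Request:
servo_tool --targets '[{"angular": [0, 0, 0], "xyz": [0.1, 0, 1], "claw": 5}, {"angular": [0, 0, 0], "xyz": [0, 0, 2.5], "claw": 5}, {"angular": [0, 0, 0], "xyz": [0, 0, 3], "claw": 5}, {"angular": [0, 0, 0], "xyz": [0, 0, 3], "claw": 5}, {"angular": [0, 0, 0], "xyz": [0, 0, 2.5], "claw": 5}, {"angular": [0, 0, 0], "xyz": [0, 0, 2], "claw": 5}, {"angular": [0, 0, 0], "xyz": [0, 0, 1], "claw": 5}, {"angular": [0, 0, 0], "xyz": [0, 0, 0.3], "claw": 5}, {"angular": [0, 0, 0], "xyz": [0, 0, 0.1], "claw": 5}, {"angular": [0, 0, 0], "xyz": [0, 0, 0.1], "claw": 5}, {"angular": [0, 0, 0], "xyz": [0, 0, 0.1], "claw": 5}, {"angular": [0, 0, 0], "xyz": [0, 0, 0], "claw": 5}, {"angular": [0, 0, 0], "xyz": [0, 0, 0], "claw": 5}]'

```text
t: 15.9
eef_pos: [0.5199, 0.2672, 0.0391]
ee_rot: [-3.141, -0.001, 0.082]
force: [-0.2, 0.5, -1.0]
width: 0.0605
gripper_force: 15.0
```

Request:
servo_tool --targets '[{"angular": [0, 0, 0], "xyz": [0, 0, 0.15], "claw": 5}, {"angular": [0, 0, 0], "xyz": [0, 0, 0.1], "claw": 5}, {"angular": [0, 0, 0], "xyz": [0, 0, 0], "claw": 5}, {"angular": [0, 0, 0], "xyz": [0, 0, 0], "claw": 5}]'

```text
t: 16.3
eef_pos: [0.5197, 0.2669, 0.0361]
ee_rot: [3.141, 0.0, 0.082]
force: [0.1, -0.6, -0.8]
width: 0.0602
gripper_force: 15.0
```

Request:
servo_tool --targets '[{"angular": [0, 0, 0], "xyz": [0, 0, 0.1], "claw": 5}, {"angular": [0, 0, 0], "xyz": [0, 0, 0], "claw": 5}, {"angular": [0, 0, 0], "xyz": [0, 0, 0], "claw": 5}]'

```text
t: 16.6
eef_pos: [0.5198, 0.2671, 0.0356]
ee_rot: [-3.141, -0.0, 0.082]
force: [-2.0, -0.5, 5.0]
width: 0.0607
gripper_force: 15.0
```

Request:
servo_tool --targets '[{"angular": [0, 0, 0], "xyz": [0, 0, 0], "claw": 7.4}, {"angular": [0, 0, 0], "xyz": [0, 0, 0], "claw": 7.4}, {"angular": [0, 0, 0], "xyz": [0, 0, 0], "claw": 7.4}, {"angular": [0, 0, 0], "xyz": [0, 0, 0], "claw": 7.4}, {"angular": [0, 0, 0], "xyz": [0, 0, 0], "claw": 7.4}, {"angular": [0, 0, 0], "xyz": [0, 0, -0.5], "claw": 7.4}, {"angular": [0, 0, 0], "xyz": [0, 0, -2], "claw": 7.4}, {"angular": [0, 0, 0], "xyz": [0, 0, -4], "claw": 7.4}, {"angular": [0, 0, 0], "xyz": [0, 0, -4], "claw": 5}, {"angular": [0, 0, 0], "xyz": [0, 0, -3], "claw": 5}, {"angular": [0, 0, 0], "xyz": [0, 0, -1], "claw": 5}]'

```text
t: 17.7
eef_pos: [0.5213, 0.2681, 0.1846]
ee_rot: [-3.138, -0.005, 0.083]
force: [0.3, 0.1, -0.0]
width: 0.0554
gripper_force: 0.0
```

Request:
servo_tool --targets '[{"angular": [0, 0, 0], "xyz": [0.1, 2, 0], "claw": 5}, {"angular": [0, 0, 0], "xyz": [0.3, 4, 0], "claw": 5}, {"angular": [0, 0, 0], "xyz": [0.3, 4, 0], "claw": 5}, {"angular": [0, 0, 0], "xyz": [0.3, 4, 0], "claw": 5}, {"angular": [0, 0, 0], "xyz": [0.3, 4, 0], "claw": 5}, {"angular": [0, 0, 0], "xyz": [0.3, 4, 0], "claw": 5}, {"angular": [0, 0, 0], "xyz": [0.3, 4, 0], "claw": 5}, {"angular": [0, 0, 0], "xyz": [0.3, 4, 0], "claw": 5}, {"angular": [0, 0, 0], "xyz": [0.3, 4, 0], "claw": 5}, {"angular": [0, 0, 0], "xyz": [0.3, 4, 0], "claw": 5}, {"angular": [0, 0, 0], "xyz": [0.2, 4, 0], "claw": 5}, {"angular": [0, 0, 0], "xyz": [0.08, 2.2, 0], "claw": 5}, {"angular": [0, 0, 0], "xyz": [0, 1, 0], "claw": 5}, {"angular": [0, 0, 0], "xyz": [0, 0, 3], "claw": 5}, {"angular": [0, 0, 0], "xyz": [0, 0, 3], "claw": 5}, {"angular": [0, 0, 0], "xyz": [0, 0, 3], "claw": 5}, {"angular": [0, 0, 0], "xyz": [0, 0, 2], "claw": 5}, {"angular": [0, 0, 0], "xyz": [0, 0, 1], "claw": 5}, {"angular": [0, 0, 0], "xyz": [0, 0, 0], "claw": 5}, {"angular": [0, 0, 0], "xyz": [0, 0, 0], "claw": 5}]'

```text
t: 19.7
eef_pos: [0.5879, -0.1809, 0.0608]
ee_rot: [3.141, -0.001, 0.083]
force: [0.1, -0.1, 0.1]
width: 0.05
gripper_force: 0.0
```

Request:
servo_tool --targets '[{"angular": [0, 0, 0], "xyz": [0, 0, 1.5], "claw": 5}, {"angular": [0, 0, 0], "xyz": [0, 0, 2], "claw": 5}, {"angular": [0, 0, 0], "xyz": [0, 0, 1], "claw": 5}, {"angular": [0, 0, 0], "xyz": [0, 0, 0.4], "claw": 5}, {"angular": [0, 0, 0], "xyz": [0, 0, 0.2], "claw": 5}, {"angular": [0, 0, 0], "xyz": [0, 0, 0], "claw": 5}, {"angular": [0, 0, 0], "xyz": [0, 0, 0], "claw": 5}]' --force 10

```text
t: 20.4
eef_pos: [0.5881, -0.181, 0.01]
ee_rot: [3.141, -0.001, 0.082]
force: [-0.3, -1.0, 0.1]
width: 0.05
gripper_force: 0.0
```

Request:
servo_tool --targets '[{"angular": [0, 0, 0], "xyz": [0, 0, 0.15], "claw": 5}, {"angular": [0, 0, 0], "xyz": [0, 0, 0], "claw": 1}, {"angular": [0, 0, 0], "xyz": [0, 0, 0], "claw": 1}, {"angular": [0, 0, 0], "xyz": [0, 0, 0], "claw": 1}, {"angular": [0, 0, 0], "xyz": [0, 0, 0], "claw": 1}, {"angular": [0, 0, 0], "xyz": [0, 0, 0], "claw": 1}, {"angular": [0, 0, 0], "xyz": [0, 0, 0], "claw": 1}, {"angular": [0, 0, 0], "xyz": [0, 0, 0], "claw": 1}, {"angular": [0, 0, 0], "xyz": [0, 0, 0], "claw": 1}]'

```text
t: 21.3
eef_pos: [0.5875, -0.181, 0.0077]
ee_rot: [3.142, -0.0, 0.082]
force: [0.6, 0.4, 0.9]
width: 0.0152
gripper_force: 10.0
```

Request:
servo_tool --targets '[{"angular": [0, 0, 0], "xyz": [0, 0, -0.5], "claw": 1}, {"angular": [0, 0, 0], "xyz": [0, 0, -1.5], "claw": 1}, {"angular": [0, 0, 0], "xyz": [0, 0, -3], "claw": 1}, {"angular": [0, 0, 0], "xyz": [0, 0, -4], "claw": 1}, {"angular": [0, 0, 0], "xyz": [0, 0, -4], "claw": 1}, {"angular": [0, 0, 0], "xyz": [0, 0, -2.5], "claw": 1}, {"angular": [0, 0, 0], "xyz": [0, 0, -1], "claw": 1}, {"angular": [0, 0, 0], "xyz": [0, 0, 0], "claw": 1}, {"angular": [0, 0, 0], "xyz": [0, 0, 0], "claw": 1}]' --force 15

```text
t: 22.2
eef_pos: [0.5867, -0.1808, 0.1714]
ee_rot: [-3.141, 0.002, 0.082]
force: [-0.1, 0.1, -1.6]
width: 0.0153
gripper_force: 15.0
```

Run:
```python
from h import *
g=grab('scene'); np.save('g4.npy',g,allow_pickle=True)
s=monitor.get_state(); p=s['eef_pos']; print(s['force'],s['width'],p)
u,v=w2px(g,p)[0].astype(int); print(u,v)
a=cv2.resize(g['color'][v-40:v+60,u-60:u+60],None,fx=4,fy=4,interpolation=cv2.INTER_CUBIC)
b=cv2.resize(g['color'][190:340,290:470],None,fx=2.1,fy=2.1,interpolation=cv2.INTER_CUBIC); a=a[:400,:400]
im=np.zeros((400,790,3),np.uint8); im[:400,:400]=a; im[:b.shape[0],400:400+b.shape[1]]=b[:,:390]; cv2.imwrite('pics/i.png',im)
th=s['ee_rot'][2]; ex=np.array([np.cos(th),np.sin(th),0]); ey=np.array([-np.sin(th),np.cos(th),0])
D=lambda q:((q-[u-60,v-40]+.5)*4-.5).round().tolist()
print('disc bottom expect: ctr, +-34 ex, +-34 ey', D(w2px(g,[p+k+[0,0,.013-.0077] for k in(0*ex,ex*.034,-ex*.034,ey*.034,-ey*.034)])))
d=np.array([.5198,.2671,.064]); print('dabba rim expect',((w2px(g,[d,d+ex*.03,d-ex*.03,d+ey*.03,d-ey*.03])-[290,190]+.5)*2.1+[399.5,-.5]).round().tolist())
```

```text
[ 0.19281461  0.53576747 -0.08226646] 0.0151551523054382 [ 0.58646545 -0.18077705  0.17087811]
223 154
disc bottom expect: ctr, +-34 ex, +-34 ey [[242.0, 153.0], [191.0, 174.0], [291.0, 134.0], [279.0, 175.0], [206.0, 132.0]]
dabba rim expect [[609.0, 210.0], [587.0, 227.0], [630.0, 193.0], [637.0, 228.0], [582.0, 192.0]]
```

View pics/i.png

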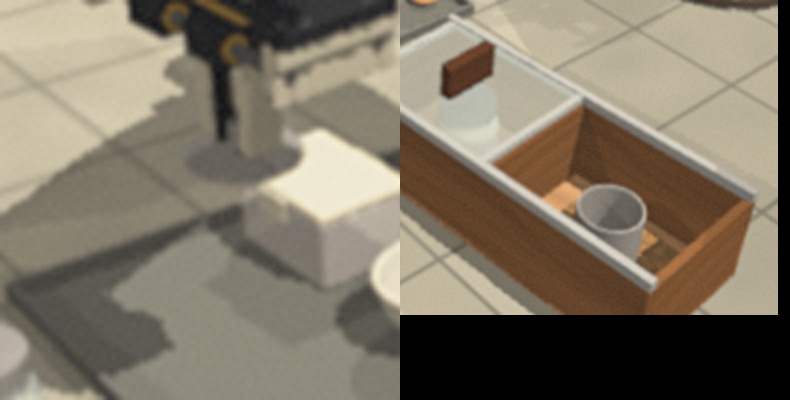

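The lid is held level, with its disc at (244,156) against an expected (242,153). The dabba stands in the bay with its rim at (612,208) against an expected (609,210). I'll carry the lid over.

Request:
servo_tool --targets '[{"angular": [0, 0, 0], "xyz": [0, -1, 0], "claw": 1}, {"angular": [0, 0, 0], "xyz": [-0.2, -2.5, 0], "claw": 1}, {"angular": [0, 0, 0], "xyz": [-0.2, -3.5, 0], "claw": 1}, {"angular": [0, 0, 0], "xyz": [-0.2, -3.5, 0], "claw": 1}, {"angular": [0, 0, 0], "xyz": [-0.3, -3.5, 0], "claw": 1}, {"angular": [0, 0, 0], "xyz": [-0.3, -3.5, 0], "claw": 1}, {"angular": [0, 0, 0], "xyz": [-0.3, -3.5, 0], "claw": 1}, {"angular": [0, 0, 0], "xyz": [-0.3, -3.5, 0], "claw": 1}, {"angular": [0, 0, 0], "xyz": [-0.3, -3.5, 0], "claw": 1}, {"angular": [0, 0, 0], "xyz": [-0.3, -3.5, 0], "claw": 1}, {"angular": [0, 0, 0], "xyz": [-0.2, -3.5, 0], "claw": 1}, {"angular": [0, 0, 0], "xyz": [-0.2, -3.5, 0], "claw": 1}, {"angular": [0, 0, 0], "xyz": [-0.2, -3.5, 0], "claw": 1}, {"angular": [0, 0, 0], "xyz": [0, -2, 0], "claw": 1}, {"angular": [0, 0, 0], "xyz": [0, -0.7, 0], "claw": 1}, {"angular": [0, 0, 0], "xyz": [0, 0, 0], "claw": 1}, {"angular": [0, 0, 0], "xyz": [0, 0, 0], "claw": 1}, {"angular": [0, 0, 0], "xyz": [0, 0, 0], "claw": 1}]'

```text
t: 24.05
eef_pos: [0.521, 0.261, 0.1726]
ee_rot: [3.141, 0.0, 0.081]
force: [0.4, 0.7, 1.0]
width: 0.0153
gripper_force: 15.0
```

Request:
servo_tool --targets '[{"angular": [0, 0, 0], "xyz": [-0.07, -0.6, 1], "claw": 1}, {"angular": [0, 0, 0], "xyz": [0, 0, 2], "claw": 1}, {"angular": [0, 0, 0], "xyz": [0, 0, 2.5], "claw": 1}, {"angular": [0, 0, 0], "xyz": [0, 0, 2], "claw": 1}, {"angular": [0, 0, 0], "xyz": [0, 0, 1], "claw": 1}, {"angular": [0, 0, 0], "xyz": [0, 0, 0.5], "claw": 1}, {"angular": [0, 0, 0], "xyz": [0, 0, 0], "claw": 1}, {"angular": [0, 0, 0], "xyz": [0, 0, 0], "claw": 1}, {"angular": [0, 0, 0], "xyz": [0, 0, 0], "claw": 1}]'

```text
t: 24.95
eef_pos: [0.5203, 0.2684, 0.0837]
ee_rot: [-3.141, -0.001, 0.082]
force: [0.4, 0.1, -0.4]
width: 0.0151
gripper_force: 15.0
```

Close to target (about 1 mm off). Lowering to about 0.066, then the last few millimetres slowly.

Request:
servo_tool --targets '[{"angular": [0, 0, 0], "xyz": [0, 0.1, 0.6], "claw": 1}, {"angular": [0, 0, 0], "xyz": [0, 0, 0.5], "claw": 1}, {"angular": [0, 0, 0], "xyz": [0, 0, 0.4], "claw": 1}, {"angular": [0, 0, 0], "xyz": [0, 0, 0.2], "claw": 1}, {"angular": [0, 0, 0], "xyz": [0, 0, 0.1], "claw": 1}, {"angular": [0, 0, 0], "xyz": [0, 0, 0], "claw": 1}, {"angular": [0, 0, 0], "xyz": [0, 0, 0], "claw": 1}]'

```text
t: 25.65
eef_pos: [0.52, 0.2671, 0.0648]
ee_rot: [-3.142, -0.0, 0.082]
force: [0.7, -0.0, -0.3]
width: 0.0154
gripper_force: 15.0
```

Lid plug is past the rim with no force. Continuing down.

Request:
servo_tool --targets '[{"angular": [0, 0, 0], "xyz": [0, 0, 0.1], "claw": 1}, {"angular": [0, 0, 0], "xyz": [0, 0, 0.1], "claw": 1}, {"angular": [0, 0, 0], "xyz": [0, 0, 0], "claw": 1}, {"angular": [0, 0, 0], "xyz": [0, 0, 0], "claw": 1}]'

```text
t: 26.05
eef_pos: [0.5198, 0.267, 0.0627]
ee_rot: [3.142, 0.0, 0.082]
force: [0.5, -0.8, -0.2]
width: 0.0151
gripper_force: 15.0
```

Request:
servo_tool --targets '[{"angular": [0, 0, 0], "xyz": [0, 0, 0.1], "claw": 1}, {"angular": [0, 0, 0], "xyz": [0, 0, 0], "claw": 1}, {"angular": [0, 0, 0], "xyz": [0, 0, 0], "claw": 1}]'

```text
t: 26.35
eef_pos: [0.5199, 0.267, 0.0617]
ee_rot: [-3.142, -0.0, 0.082]
force: [-0.5, 0.3, -0.2]
width: 0.0153
gripper_force: 15.0
```

Request:
servo_tool --targets '[{"angular": [0, 0, 0], "xyz": [0, 0, 0.1], "claw": 1}, {"angular": [0, 0, 0], "xyz": [0, 0, 0], "claw": 1}, {"angular": [0, 0, 0], "xyz": [0, 0, 0], "claw": 1}]'

```text
t: 26.65
eef_pos: [0.52, 0.267, 0.0616]
ee_rot: [-3.141, -0.001, 0.083]
force: [-3.2, -0.7, 8.7]
width: 0.0157
gripper_force: 15.0
```

Request:
servo_tool --targets '[{"angular": [0, 0, 0], "xyz": [0, 0, 0], "claw": 5}, {"angular": [0, 0, 0], "xyz": [0, 0, 0], "claw": 5}, {"angular": [0, 0, 0], "xyz": [0, 0, 0], "claw": 5}, {"angular": [0, 0, 0], "xyz": [0, 0, 0], "claw": 5}, {"angular": [0, 0, 0], "xyz": [0, 0, -1], "claw": 5}, {"angular": [0, 0, 0], "xyz": [0, 0, -3], "claw": 5}, {"angular": [0, 0, 0], "xyz": [0, 0, -4], "claw": 5}, {"angular": [0, 0, 0], "xyz": [0, 0, -2], "claw": 5}, {"angular": [0, 0, 0], "xyz": [0, 1, 0], "claw": 5}, {"angular": [0, 0, 0], "xyz": [0, 3.5, 0], "claw": 5}, {"angular": [0, 0, 0], "xyz": [0, 4, 0], "claw": 5}, {"angular": [0, 0, 0], "xyz": [0, 4, 0], "claw": 5}, {"angular": [0, 0, 0], "xyz": [0, 3.3, 0], "claw": 5}, {"angular": [0, 0, 0], "xyz": [0, 1.5, 0], "claw": 5}, {"angular": [0, 0, 0], "xyz": [0, 0, 0], "claw": 5}, {"angular": [0, 0, 0], "xyz": [0, 0, 0], "claw": 5}]'

```text
t: 28.25
eef_pos: [0.5341, 0.0945, 0.1606]
ee_rot: [-3.142, -0.0, 0.081]
force: [0.4, -0.1, -0.4]
width: 0.05
gripper_force: 0.0
```

Run:
```python
from h import *
g=grab('scene'); np.save('g5.npy',g,allow_pickle=True)
cv2.imwrite('pics/j.png',cv2.resize(g['color'][150:330,270:480],None,fx=3.3,fy=3.3,interpolation=cv2.INTER_CUBIC))
ex=np.array([.9967,.0817,0]); ey=np.array([-.0817,.9967,0]); d=np.array([.5199,.267,.067])
F=lambda X:((w2px(g,X)-[270,150]+.5)*3.3-.5).round().tolist()
print('disc',F([d,d+ex*.034,d-ex*.034,d+ey*.034,d-ey*.034]),'knobtop',F(d+[0,0,.018]))
s=monitor.get_state(); print(s['eef_pos'],s['width'],s['force'])
```

```text
disc [[395.0, 458.0], [356.0, 488.0], [433.0, 429.0], [446.0, 491.0], [346.0, 426.0]] knobtop [[399.0, 434.0]]
[0.53410675 0.09503262 0.1606265 ] 0.05002559325194398 [-0.30924309  0.67682129  0.4738278 ]
```

View pics/j.png

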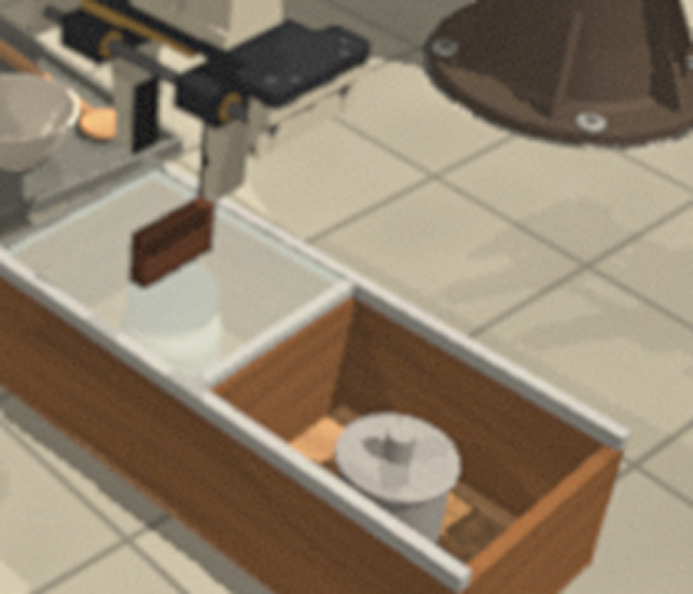

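The lid sits level on the dabba, with its disc at (398,456) against an expected (395,458). Now I'll grip the handle and close the door.

Request:
servo_tool --targets '[{"angular": [0, 0, 0], "xyz": [0, 0, 1.2], "claw": 5}, {"angular": [0, 0, 0], "xyz": [0, 0, 2], "claw": 5}, {"angular": [0, 0, 0], "xyz": [0, 0, 1.1], "claw": 5}, {"angular": [0, 0, 0], "xyz": [0, 0, 0.5], "claw": 5}, {"angular": [0, 0, 0], "xyz": [0, 0, 0], "claw": 1}, {"angular": [0, 0, 0], "xyz": [0, 0, 0], "claw": 1}, {"angular": [0, 0, 0], "xyz": [0, 0, 0], "claw": 1}, {"angular": [0, 0, 0], "xyz": [0, 0, 0], "claw": 1}, {"angular": [0, 0, 0], "xyz": [0, 0, 0], "claw": 1}, {"angular": [0, 0, 0], "xyz": [0, 0, 0], "claw": 1}, {"angular": [0, 0, 0], "xyz": [0, 0, 0], "claw": 1}, {"angular": [0, 0, 0], "xyz": [0, 0, 0], "claw": 1}]' --force 12

```text
t: 29.5
eef_pos: [0.5342, 0.0945, 0.1131]
ee_rot: [-3.142, -0.001, 0.082]
force: [-0.6, 1.4, 3.9]
width: 0.0138
gripper_force: 12.0
```

Request:
servo_tool --targets '[{"angular": [0, 0, 0], "xyz": [0, -0.5, 0], "claw": 1}, {"angular": [0, 0, 0], "xyz": [0, -1, 0], "claw": 1}, {"angular": [0, 0, 0], "xyz": [0, -1.5, 0], "claw": 1}, {"angular": [0, 0, 0], "xyz": [0, -1.5, 0], "claw": 1}, {"angular": [0, 0, 0], "xyz": [0, -1.5, 0], "claw": 1}, {"angular": [0, 0, 0], "xyz": [0, -1.5, 0], "claw": 1}, {"angular": [0, 0, 0], "xyz": [0, -1.5, 0], "claw": 1}, {"angular": [0, 0, 0], "xyz": [0, -1.5, 0], "claw": 1}, {"angular": [0, 0, 0], "xyz": [0, -1.5, 0], "claw": 1}, {"angular": [0, 0, 0], "xyz": [0, -1.5, 0], "claw": 1}, {"angular": [0, 0, 0], "xyz": [0, -1.5, 0], "claw": 1}, {"angular": [0, 0, 0], "xyz": [0, -1, 0], "claw": 1}, {"angular": [0, 0, 0], "xyz": [0, -0.6, 0], "claw": 1}, {"angular": [0, 0, 0], "xyz": [0, -0.2, 0], "claw": 1}, {"angular": [0, 0, 0], "xyz": [0, -0.2, 0], "claw": 1}, {"angular": [0, 0, 0], "xyz": [0, 0, 0], "claw": 1}, {"angular": [0, 0, 0], "xyz": [0, 0, 0], "claw": 1}]'

```text
t: 31.2
eef_pos: [0.5201, 0.2651, 0.1131]
ee_rot: [-3.141, -0.001, 0.083]
force: [-1.9, 1.3, 4.9]
width: 0.0139
gripper_force: 12.0
```

Request:
servo_tool --targets '[{"angular": [0, 0, 0], "xyz": [0, -0.1, 0], "claw": 1}, {"angular": [0, 0, 0], "xyz": [0, -0.1, 0], "claw": 1}, {"angular": [0, 0, 0], "xyz": [0, -0.1, 0], "claw": 1}, {"angular": [0, 0, 0], "xyz": [0, 0, 0], "claw": 1}]'

```text
t: 31.6
eef_pos: [0.5199, 0.2662, 0.1131]
ee_rot: [3.139, 0.0, 0.082]
force: [1.8, -7.2, 6.4]
width: 0.0138
gripper_force: 12.0
```

Door is at its stop (y-force -7 N). I'll relax, release and retract.

Request:
servo_tool --targets '[{"angular": [0, 0, 0], "xyz": [0, 0.15, 0], "claw": 1}, {"angular": [0, 0, 0], "xyz": [0, 0, 0], "claw": 5}, {"angular": [0, 0, 0], "xyz": [0, 0, 0], "claw": 5}, {"angular": [0, 0, 0], "xyz": [0, 0, 0], "claw": 5}, {"angular": [0, 0, 0], "xyz": [0, 0, 0], "claw": 5}, {"angular": [0, 0, 0], "xyz": [0, 0, -1], "claw": 5}, {"angular": [0, 0, 0], "xyz": [0, 0, -3], "claw": 5}, {"angular": [0, 0, 0], "xyz": [0, 0, -4], "claw": 5}, {"angular": [0, 0, 0], "xyz": [0, 0, -3], "claw": 5}, {"angular": [0, 0, 0], "xyz": [-1, 0, -1], "claw": 5}, {"angular": [0, 0, 0], "xyz": [0, 0, 0], "claw": 5}, {"angular": [0, 0, 0], "xyz": [0, 0, 0], "claw": 5}, {"angular": [0, 0, 0], "xyz": [0, 0, 0], "claw": 5}]'

```text
t: 32.9
eef_pos: [0.5095, 0.2642, 0.2313]
ee_rot: [3.14, 0.002, 0.082]
force: [0.0, 0.7, 0.4]
width: 0.0502
gripper_force: 0.0
```

Run:
```python
from h import *
g=grab('scene'); c=g['color']
hsv=cv2.cvtColor(c,cv2.COLOR_BGR2HSV); 
m=((hsv[...,0]<12)&(hsv[...,1]>110)&(hsv[...,2]<115)).astype(np.uint8); m[:190]=0; m[320:]=0
n,l,s,ct=cv2.connectedComponentsWithStats(m)
print([(s[i].tolist(),ct[i].round().tolist()) for i in range(1,n) if s[i][4]>80])
print('handle centre expected', w2px(g,[.5265-.0798*.0865,.18+.0865*.997,.118]))
s=monitor.get_state(); print(s['eef_pos'],s['width'],s['force'],s['t'])
```

```text
[([48, 197, 57, 66, 938], [77.0, 233.0]), ([100, 210, 26, 40, 252], [114.0, 234.0]), ([381, 252, 26, 30, 378], [393.0, 266.0])]
handle centre expected [[392.88406454 267.01428145]]
[0.50957346 0.26427428 0.23122028] 0.05032632109964447 [-0.53098712  0.06060617 -0.03726487] 32.95
```

The handle is at (393,266) against an expected (393,267), so the door is closed over the dabba's bay and the gripper is clear.

```bash
python3 -c "
from station import order
print(order.job_done())"
```

```text
the job is handed in; nothing more can be done
None
```

The job is handed in at about 33 s, but `job_done()` gave no verdict: the lidded dabba stands in the +y bay with the door at its stop over it, and nothing but the dabba, its lid and the door was moved.

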